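# Take down the pile of gift-box blanks into their trays

### The arm

A 7-joint arm with a two-finger parallel gripper is mounted at the origin on a cart in front of the work surface, level with it; the furniture and walls round the work are solid. World frame = base frame: x ahead of the robot, y to its left, z up, the work surface at z = 0. Lengths are in mm, angles in rad, forces in N, time in s.
With the tool pointing down it reaches from about 400 to 850 mm from the base axis. Payload 4.5 kg.
Tool frame: the origin (TCP) lies midway between the tips of the shut fingers; the grasp point (between the pads) lies 19 mm behind it (bot.tcp_to_grasp is the distance from the TCP to the grasp point, in mm); z points along the fingers, y is the line along which they close (so a half turn about z gives the same grasp; the last joint's range is limited). The gripper opens to 88 mm and grips with 3 to 60 N. Pads are 18 mm wide; open, the fingers measure 123 mm over their backs; the gripper's body (75 mm by 187 mm) begins 45 mm behind the grasp point.
Start: joints at [1.22, 0.689, -0.195, 1.565, 0.157, 0.902, -0.215], TCP at [234.639, -579.308, 238.743] pointing down, gripper open.
Joint ranges: [-3.01, 3.01], [-0.46, 2.08], [-1.47, 1.51], [0.13, 2.56], [-1, 4.14], [0.04, 2.09], [-2.66, 2.66]. Speed limits (rad/s): [2.57, 2.57, 3.14, 3.14, 3.14, 3.14, 3.14].

### API

Orientations are given as a unit quaternion [x, y, z, w].
In Python, from cell import bot gives the robot as it stands.
- The arm moves only by the tool drive_tool, never from a script. Its argument "increments" is a list of rows, each a list of 7 numbers: the shift along the tool's x, y, z in m, then the turn, a rotation vector about the tool's x, y, z in degrees, then the finger opening in m, from 0 to 0.0881. In form: [[dx, dy, dz, wx, wy, wz, hand], ...]. A call has 1 to 10 rows; each row shifts and turns the commanded pose from where the row before left it, along the tool's axes as they then stand; what a row does not reach is not made up. A row lasts 1/10 s, in which the tool goes at most 50 mm and 8.59 degrees, less where a joint would pass 70% of its speed; a pose out of reach is approached as far as the arm can. A call with a gripper value outside its range is refused whole. The fingers move at their own pace and stop on an object; the grip force is fixed at half the most. Time passes only in rows, so rows that do not move let the fingers close. It gives the time, the measured TCP pose, the force, the opening and the grip force at its end, in the units of the state.
- bot.observe(): the state, without advancing time (a new reading comes with each control period).
- bot.snapshot(name): name is "scene" or "top" or "wrist"; returns (picture, depth): 420x560x3 uint8, red, green, blue; 420x560 float32, mm along the optical axis (not along the pixel's ray), 0 where there is no reading.
- bot.camera_model(name): a dict with "mtx" (3x3 intrinsics, pixels), "extrinsics" (4x4, takes a point from world to camera coordinates); the wrist camera has in their place "T_tool_cam" (4x4, takes a point from camera to tool coordinates, whose origin is the TCP and whose axes are the flange's). Camera axes: x right, y down, z forward; pixel columns grow to the right and rows downward; lengths in mm; the calibration is good to about 2 mm. A picture is of the moment at which its call begins: read the wrist's pose just before it. camera_model takes no time and is no camera call.
- bot.hand_in(): hands the job in; it is judged then, once.
The state is a dict: "t": time; "joint_positions": joint angles; "dq": joint speeds; "effort": joint torques, N m; "tool_pos": TCP position; "tcp_rot": TCP orientation; "wrist_force": force on the tool from outside, world axes, zero at the start; "moment": the same for the moment, N m; "opening": finger opening in mm; "gripper_force": force on a finger pad.
Only numpy, scipy, OpenCV 4.12 (cv2) and the standard library are available. Lean on these libraries where they do the work, as an engineer would, in place of code of your own. Each camera call takes 0.05 s, during which the arm holds its last target. There are 200 camera calls.

### The job

Take the pile of kraft boxes with the tape roll on top apart and lay each thing flat, right way up, inside the wooden tray of its own outline: the oblong box in the oblong tray, the square box in the square tray, the six-sided box in the six-sided tray and the tape roll in the round tray. Never tip any of them over, neither while taking the pile down nor later, and leave the cone of thread standing.

Things in the scene. Friction and masses are not known exactly. Their poses are not given: they have to be found in the camera images.
- tape_roll: Roll of patterned yellow paper tape lying flat on top of the pile; 41 mm outside diameter, 15 mm high, about 18 g, solid to the fingers (the hole cannot be used). Origin: centre of the underside, z up. It lies on the six-sided box, its underside 90 mm above the table at the start. (A blue roll standing on the table does not belong to the job.)
- hexagon_box: Lidded kraft cardboard box, lid fixed on, loose, straight sides. Six-sided, 50 mm across flats (58 mm across corners), 28 mm high, 35 to 70 g. Origin: centre of the underside, z up, x square to a pair of flats (flats also at +-60 degrees). Second from the top of the pile.
- square_box: Lidded kraft cardboard box, lid fixed on, loose, straight sides. 58 x 58 mm, 30 mm high, 50 to 100 g. Origin: centre of the underside, z up, x and y square to the sides. Third from the top.
- oblong_box: Lidded kraft cardboard box, lid fixed on, loose, straight sides. 88 mm along its x, 66 mm along its y, 32 mm high, 70 to 140 g; grip across the 66 mm. Origin: centre of the underside, z up. Bottom of the pile, on the table. The things of the pile are centred on one another within 5 mm and each is turned a little (up to 15 degrees) on the one below.
- round_tray: Shallow brown wooden tray fixed to the table, round, 57 mm inside diameter, 65 mm outside; place of the tape roll. Floor 3 mm thick, rim 4 mm thick standing 5 mm above the floor (8 mm above the table). Origin: centre of the underside, z up. Place and yaw change from start to start.
- hexagon_tray: Shallow brown wooden tray fixed to the table, six-sided, 66 mm inside across flats, 74 mm outside; x square to a pair of flats; place of the six-sided box. Floor 3 mm thick, rim 4 mm thick standing 5 mm above the floor (8 mm above the table). Origin: centre of the underside, z up. Place and yaw change from start to start.
- square_tray: Shallow brown wooden tray fixed to the table, square, 74 mm inside, 82 mm outside, x and y square to the sides; place of the square box. Floor 3 mm thick, rim 4 mm thick standing 5 mm above the floor (8 mm above the table). Origin: centre of the underside, z up. Place and yaw change from start to start.
- oblong_tray: Shallow brown wooden tray fixed to the table, 104 mm inside along its x and 82 mm along its y, 112 x 90 mm outside; place of the oblong box, long side along long side. Floor 3 mm thick, rim 4 mm thick standing 5 mm above the floor (8 mm above the table). Origin: centre of the underside, z up. Place and yaw change from start to start.
- thread_cone: Bystander: upright cone of gold thread, loose, 62 mm diameter, 150 mm high, at the back right of the work. Origin: centre of the underside, z up. Must stay standing.

How it is judged:
By the outcome, as a careful person would: the job done as asked, in the order asked, and still so for the second after the job is handed in, with the robot touching nothing.
It also fails if it takes over 102 s, if anything falls off the work surface, if the arm or the gripper's body presses on something with over 40 N, if the wrist force passes 120 N, or if a joint passes its speed limit or range.

## Working session

There is one attempt and no reset: what is moved stays moved. The work goes in short steps, Python scripts to look and compute and a tool call to move; the robot and the scene stay as the last step left them, time stands still between calls to the robot, and variables do not carry over. Pictures are saved under pics/ and viewed, at most 14 in all, crops included, and the job is handed in when it is done.

Besides the shell and the picture viewer there is one more tool, called in YAML: its name, and indented under it one key for each argument. drive_tool: Moves the arm, as the interface text tells. Its arguments: {"type":"object","properties":{"increments":{"type":"array"}},"required":["increments"]}

```bash
ls; mkdir -p pics; cat > h.py <<'E'
import numpy as np,cv2
from cell import bot
from scipy.spatial.transform import Rotation as R
def snap(n,f):
    s=bot.observe(); p,d=bot.snapshot(n); cv2.imwrite(f'pics/{f}.png',p[:,:,::-1]); np.savez(f'pics/{f}.npz',p=p,d=d,pos=s['tool_pos'],rot=s['tcp_rot']); return s,p,d
def cam(n,s=None):
    m=bot.camera_model(n); K=np.array(m['mtx'])
    if n!='wrist': T=np.linalg.inv(np.array(m['extrinsics']))
    else:
        A=np.eye(4);A[:3,:3]=R.from_quat(s['tcp_rot']).as_matrix();A[:3,3]=s['tool_pos'];T=A@np.array(m['T_tool_cam'])
    return K,T
def ray(K,T,uv,z):
    uv=np.atleast_2d(uv).astype(float); r=np.c_[uv,np.ones(len(uv))]@np.linalg.inv(K).T@T[:3,:3].T
    o=T[:3,3]; return o+r*((z-o[2])/r[:,2])[:,None]
def cloud(K,T,d):
    v,u=np.mgrid[:d.shape[0],:d.shape[1]]
    r=np.stack([u,v,np.ones_like(u)],-1)@np.linalg.inv(K).T*d[...,None]
    return r@T[:3,:3].T+T[:3,3]
E
python3 - <<'E'
from h import *
s=bot.observe();print(s)
for n in('top','scene'):
    snap(n,n+'0'); K,T=cam(n);print(n,K.round(1).tolist(),T.round(3).tolist())
print(np.array(bot.camera_model('wrist')['T_tool_cam']).round(3))
E
```

```text
pics
{'t': 0.0, 'joint_positions': array([ 1.21978991,  0.68996306, -0.19451274,  1.56633864,  0.15729254,
        0.90247686, -0.21507679]), 'dq': array([ 0.000771  ,  0.00060494,  0.00058856, -0.00038494, -0.00110157,
        0.00057657,  0.00046066]), 'effort': array([ 9.78936223e-04, -5.27567053e+01, -1.26675099e+00, -1.53430206e+01,
       -5.27120847e-02,  6.62941879e-03,  2.01671919e-04]), 'tool_pos': array([ 234.33472631, -578.73481428,  237.92448148]), 'tcp_rot': array([ 9.81537444e-01,  1.91267979e-01, -2.32310047e-04, -8.67152314e-04]), 'wrist_force': array([0.08150771, 0.60239437, 0.01335614]), 'moment': array([ 0.02497934,  0.05518494, -0.04255644]), 'gripper_force': 0.0, 'opening': 88.30951735588826}
top [[486.8, 0.0, 275.8], [0.0, 486.8, 209.9], [0.0, 0.0, 1.0]] [[-0.001, -0.997, 0.082, 456.23], [-1.0, 0.0, -0.01, 168.61], [0.01, -0.082, -0.997, 1067.559], [0.0, 0.0, 0.0, 1.0]]
scene [[420.9, 0.0, 289.1], [0.0, 420.9, 216.5], [0.0, 0.0, 1.0]] [[-0.522, -0.572, 0.633, -35.694], [-0.853, 0.357, -0.38, 538.516], [-0.009, -0.738, -0.674, 699.856], [0.0, 0.0, 0.0, 1.0]]
[[ 1.0000e-03 -9.4700e-01 -3.2100e-01  8.3934e+01]
 [ 1.0000e+00  0.0000e+00  1.0000e-03 -2.5000e-02]
 [-1.0000e-03 -3.2100e-01  9.4700e-01 -1.4484e+02]
 [ 0.0000e+00  0.0000e+00  0.0000e+00  1.0000e+00]]
```

View pics/top0.png

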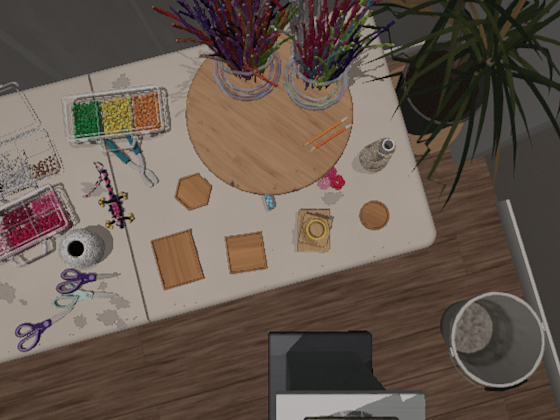

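View pics/scene0.png

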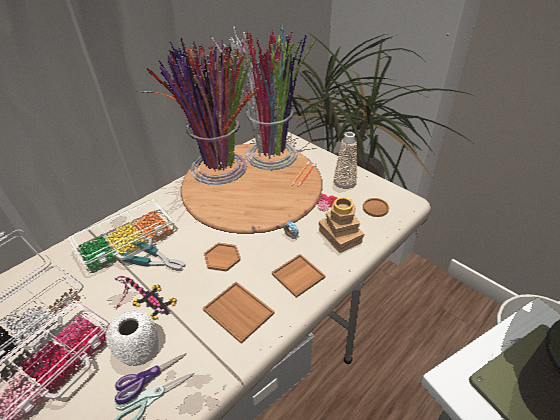

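The top view shows the round tray at (374,215), hex tray (194,192), oblong tray (178,260), square tray (246,253), pile (313,230), cone (376,154) and blue roll (269,201). The scene view agrees with it.

```bash
python3 - <<'E'
from h import *
z=np.load('pics/top0.npz');p=z['p'];d=z['d'];K,T=cam('top')
hsv=cv2.cvtColor(p,cv2.COLOR_RGB2HSV)
for n,(u,v) in dict(round=(374,215),hex=(194,192),obl=(178,260),sq=(246,253),table=(220,225)).items(): print(n,hsv[v,u])
m=((hsv[...,1]>90)&(hsv[...,0]<25)&(hsv[...,2]>40)).astype(np.uint8)
c,_=cv2.findContours(m,cv2.RETR_EXTERNAL,cv2.CHAIN_APPROX_NONE)
for n,(u,v) in dict(round=(374,215),hex=(194,192),obl=(178,260),sq=(246,253)).items():
    k=max((k for k in c if cv2.pointPolygonTest(k,(u,v),False)>=0),key=cv2.contourArea)
    w=ray(K,T,k[:,0],8)[:,:2].astype(np.float32)
    mm=cv2.moments(w); cx=mm['m10']/mm['m00'],mm['m01']/mm['m00']
    r=cv2.minAreaRect(w); print(n,np.round(cx,1),'rect',np.round(r[0],1),np.round(r[1],1),round(r[2],1),'area',round(cv2.contourArea(w)))
    if n=='hex':
        h=cv2.convexHull(w); a=cv2.approxPolyDP(h,8,True)[:,0]; e=np.roll(a,-1,0)-a; print(a.round(1).tolist(),np.degrees(np.arctan2(e[:,1],e[:,0])).round(1))
W=cloud(K,T,d)
for lo,hi in((97,112),(84,96),(55,68),(26,38)):
    sel=(W[...,2]>lo)&(W[...,2]<hi)&(d>0); sel[:195]=0;sel[265:]=0;sel[:,:280]=0;sel[:,345:]=0
    q=W[sel]; 
    if len(q)>5: print(lo,len(q),np.median(q,0).round(1),[np.round(x,1) for x in cv2.minAreaRect(q[:,:2].astype(np.float32))])
sel=(W[...,2]>20)&(d>0); sel[:125]=0;sel[180:]=0;sel[:,:355]=0;sel[:,400:]=0
q=W[sel];print('cone',q[:,:2].min(0),q[:,:2].max(0),q[:,2].max())
print('table z',np.median(W[215:230,210:230,2]))
E
```

```text
round [ 14 137 132]
hex [ 13 137 143]
obl [ 14 138 131]
sq [ 14 134 152]
table [ 14  32 165]
round [532.2 -57.2] rect [532.2 -57. ] [61.4 61.6] 89.1 area 2993
hex [584.1 339. ] rect [584.4 339.4] [81.1 72.4] 45.2 area 4405
[[624.5, 330.6000061035156], [604.5999755859375, 371.8999938964844], [571.5999755859375, 377.8999938964844], [545.2999877929688, 349.20001220703125], [556.2000122070312, 310.1000061035156], [591.4000244140625, 299.6000061035156]] [ 115.8  169.7 -132.5  -74.3  -16.7   43.1]
obl [436.3 371.9] rect [436.3 372. ] [110.7  90. ] 16.6 area 9534
sq [450.8 223.4] rect [450.8 223.3] [80.9 81.1] 8.2 area 6205
97 163 [497.4  79.3 106.1] [array([497.4,  79.2]), array([40.1, 39.8]), np.float64(89.0)]
84 375 [498.   79.6  91.3] [array([498.7,  78.8]), array([56. , 49.8]), np.float64(73.4)]
55 243 [484.9  89.9  63.4] [array([498. ,  77.9]), array([57.9, 58.1]), np.float64(76.7)]
26 499 [502.5  85.7  33.4] [array([499.6,  78.9]), array([64.4, 87.5]), np.float64(89.7)]
cone [626.89078801 -78.6717086 ] [683.08573031 -24.85234014] 155.0622910655502
table z 1.2868107690236457
```

```bash
cat >> h.py <<'E'
def go(x,y,z,psi):
    """tool-frame move from measured pose to world target, tool down, tool x at yaw psi (deg)"""
    s=bot.observe(); A=R.from_quat(s['tcp_rot']); c,n=np.cos(np.radians(psi)),np.sin(np.radians(psi))
    B=R.from_matrix(np.array([[c,n,0],[n,-c,0],[0,0,-1.]]))
    d=A.inv().apply(np.array([x,y,z])-s['tool_pos']); w=(A.inv()*B).as_rotvec(degrees=True)
    X=A.as_matrix()[:,0]
    print('t',round(s['t'],2),'pos',np.round(s['tool_pos'],1),'psi',round(np.degrees(np.arctan2(X[1],X[0])),1),'open',round(s['opening'],1),'| move mm',d.round(1),'rot',w.round(2))
E
python3 -c "
from h import *
go(498,79,200,22)"
```

```text
t 0.1 pos [ 234.4 -578.8  238. ] psi 22.1 open 88.4 | move mm [ 491.3 -510.6   38.8] rot [-0.09  0.01  0.05]
```

drive_tool:
  increments:
    - [0.031,-0.032,0.002,0,0,0,0.088]
    - [0.031,-0.032,0.002,0,0,0,0.088]
    - [0.031,-0.032,0.002,0,0,0,0.088]
    - [0.031,-0.032,0.002,0,0,0,0.088]
    - [0.031,-0.032,0.002,0,0,0,0.088]
    - [0.031,-0.032,0.002,0,0,0,0.088]
    - [0.031,-0.032,0.002,0,0,0,0.088]
    - [0.031,-0.032,0.002,0,0,0,0.088]

```text
t: 0.9
tool_pos: [368.7, -247.2, 222.6]
tcp_rot: [0.982, 0.191, -0.0, -0.0]
wrist_force: [0.1, -0.2, 0.0]
opening: 87.7
gripper_force: 0.0
```

drive_tool:
  increments:
    - [0.031,-0.032,0.002,0,0,0,0.088]
    - [0.031,-0.032,0.002,0,0,0,0.088]
    - [0.031,-0.032,0.002,0,0,0,0.088]
    - [0.031,-0.032,0.002,0,0,0,0.088]
    - [0.031,-0.032,0.002,0,0,0,0.088]
    - [0.031,-0.032,0.002,0,0,0,0.088]
    - [0.031,-0.032,0.002,0,0,0,0.088]
    - [0,0,0,0,0,0,0.088]
    - [0,0,0,0,0,0,0.088]

```text
t: 1.8
tool_pos: [485.2, 41.1, 208.3]
tcp_rot: [0.981, 0.193, -0.0, 0.0]
wrist_force: [0.5, -0.4, -0.1]
opening: 87.6
gripper_force: 0.0
```

```bash
python3 - <<'E'
from h import *
s,p,d=snap('wrist','w1'); go(498,79,130,22); K,T=cam('wrist',s)
W=cloud(K,T,d); print(bot.observe()['joint_positions'].round(2))
for lo,hi in((99,112),(84,96),(55,68),(26,38)):
    sel=(W[...,2]>lo)&(W[...,2]<hi)&(d>0)&(abs(W[...,0]-498)<60)&(abs(W[...,1]-79)<60)
    q=W[sel]
    if len(q)>5: print(lo,len(q),np.median(q,0).round(1),[np.round(x,1) for x in cv2.minAreaRect(q[:,:2].astype(np.float32))])
E
```

```text
t 1.85 pos [484.8  39.4 208.4] psi 22.0 open 87.8 | move mm [ 27.3 -31.7  78.3] rot [0.03 0.1  0.04]
[-0.13  0.56 -0.08  2.01  0.08  0.58 -1.44]
99 1361 [496.9  81.2 103.7] [array([496.9,  81. ]), array([40.5, 41. ]), np.float64(63.6)]
84 2766 [500.5  79.3  88.9] [array([498.2,  79.6]), array([56.5, 50.1]), np.float64(12.5)]
55 1416 [517.8  73.3  60.8] [array([497.2,  78.6]), array([58. , 58.1]), np.float64(76.9)]
26 2242 [530.7  78.9  30.8] [array([497.9,  79.9]), array([66.1, 88.2]), np.float64(89.2)]
```

View pics/w1.png

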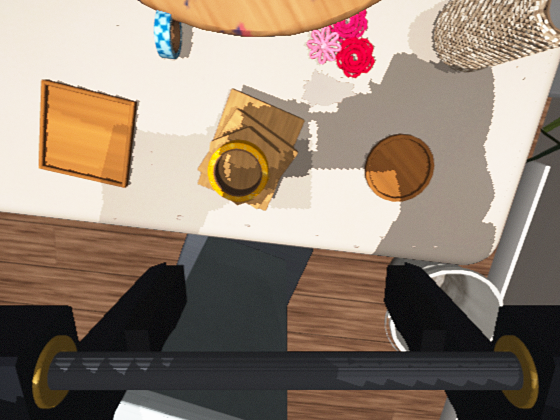

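The wrist picture shows the pile at (240,165), the square tray (88,133) and the round tray (399,167). It agrees with the top view to about 2 mm.

drive_tool:
  increments:
    - [0.0135,-0.0165,0.02,0,0,0,0.088]
    - [0.013,-0.0165,0.03,0,0,0,0.088]
    - [0,0,0.03,0,0,0,0.088]
    - [0,0,0.02,0,0,0,0.07]
    - [0,0,0.01,0,0,0,0.06]
    - [0,0,0,0,0,0,0.06]
    - [0,0,0,0,0,0,0.06]

```text
t: 2.55
tool_pos: [497.9, 79.7, 99.3]
tcp_rot: [0.982, 0.19, 0.0, 0.0]
wrist_force: [0.7, -0.9, 0.3]
opening: 60.4
gripper_force: 0.0
```

```bash
python3 -c "
from h import *
go(497,80,97,22)"
```

```text
t 2.55 pos [497.9  79.7  99.3] psi 22.0 open 60.4 | move mm [-0.7 -0.7  2.3] rot [ 0.03 -0.03 -0.05]
```

drive_tool:
  increments:
    - [-0.0007,-0.0007,0.002,0,0,0,0.052]
    - [0,0,0,0,0,0,0.046]
    - [0,0,0,0,0,0,0.042]
    - [0,0,0,0,0,0,0.036]
    - [0,0,0,0,0,0,0.036]
    - [0,0,0,0,0,0,0.036]
    - [0,0,-0.005,0,0,0,0.036]
    - [0,0,-0.02,0,0,0,0.036]
    - [0,0,-0.04,0,0,0,0.036]

```text
t: 3.45
tool_pos: [494.8, 80.8, 160.5]
tcp_rot: [0.981, 0.191, -0.003, 0.0]
wrist_force: [0.9, -0.5, -0.4]
opening: 39.7
gripper_force: 30.0
```

```bash
python3 -c "
from h import *
go(532,-57,50,22)"
```

```text
t 3.45 pos [494.8  80.8 160.5] psi 22.1 open 39.7 | move mm [-16.7 141.8 110.5] rot [-0.05  0.34  0.08]
```

drive_tool:
  increments:
    - [-0.004,0.035,0,0,0,0,0.036]
    - [-0.004,0.035,0,0,0,0,0.036]
    - [-0.004,0.036,0.01,0,0,0,0.036]
    - [-0.004,0.036,0.03,0,0,0,0.036]
    - [0,0,0.03,0,0,0,0.036]
    - [0,0,0.03,0,0,0,0.036]
    - [0,0,0,0,0,0,0.036]
    - [0,0,0,0,0,0,0.036]

```text
t: 4.25
tool_pos: [534.9, -56.3, 61.9]
tcp_rot: [0.982, 0.191, -0.001, -0.0]
wrist_force: [1.1, 0.5, 0.7]
opening: 39.8
gripper_force: 30.0
```

```bash
python3 -c "
from h import *
go(532,-57,11,22)
s,p,d=snap('wrist','w2')"
```

```text
t 4.25 pos [534.9 -56.3  61.9] psi 22.1 open 39.8 | move mm [-2.9 -0.4 50.9] rot [-0.03  0.06  0.07]
```

View pics/w2.png

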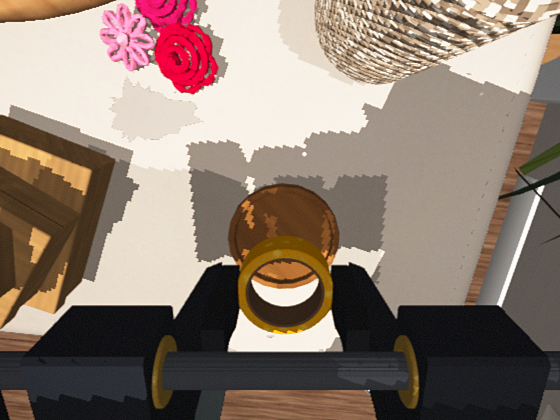

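The roll is held level at (285,285) and lines up with the round tray at (285,238).

drive_tool:
  increments:
    - [-0.003,0,0.02,0,0,0,0.036]
    - [0,0,0.018,0,0,0,0.036]
    - [0,0,0.01,0,0,0,0.036]
    - [0,0,0.002,0,0,0,0.036]
    - [0,0,0,0,0,0,0.036]
    - [0,0,0,0,0,0,0.036]

```text
t: 4.9
tool_pos: [533.1, -57.7, 12.7]
tcp_rot: [0.982, 0.191, 0.001, 0.0]
wrist_force: [0.2, -0.2, -0.2]
opening: 39.5
gripper_force: 30.0
```

drive_tool:
  increments:
    - [0,0,0.0015,0,0,0,0.036]
    - [0,0,0,0,0,0,0.042]
    - [0,0,0,0,0,0,0.048]
    - [0,0,0,0,0,0,0.056]
    - [0,0,0,0,0,0,0.06]
    - [0,0,-0.02,0,0,0,0.065]
    - [0,0,-0.05,0,0,0,0.088]
    - [0,0,-0.05,0,0,0,0.088]
    - [0,0,-0.04,0,0,0,0.088]
    - [0,0,0,0,0,0,0.088]

```text
t: 5.9
tool_pos: [535.8, -58.0, 175.3]
tcp_rot: [0.982, 0.191, 0.005, 0.001]
wrist_force: [0.3, 0.3, -0.4]
opening: 87.8
gripper_force: 0.0
```

```bash
python3 -c "
from h import *
s,p,d=snap('wrist','w3')
go(480,75,170,13)
K,T=cam('wrist',s)
W=cloud(K,T,d)
sel=(W[...,2]>12)&(W[...,2]<30)&(np.hypot(W[...,0]-532,W[...,1]+57)<40)&(d>0)
q=W[sel];print(len(q),np.median(q,0),cv2.minAreaRect(q[:,:2].astype(np.float32)))"
```

```text
t 5.95 pos [534.1 -57.9 172.8] psi 22.0 open 88.0 | move mm [  -0.3 -143.5    2.4] rot [ 0.12 -0.32  9.03]
892 [533.02659504 -57.48841972  16.69779056] ((532.835205078125, -57.57628631591797), (40.493446350097656, 40.681278228759766), 53.261070251464844)
```

drive_tool:
  increments:
    - [0,-0.036,0,0,0,0,0.088]
    - [0,-0.036,0,0,0,0,0.088]
    - [0,-0.036,0,0,0,0,0.088]
    - [0,-0.035,0,0,0,0,0.088]
    - [0,0,0,0,0,4.5,0.088]
    - [0,0,0,0,0,4.5,0.088]
    - [0,0,0,0,0,0,0.088]
    - [0,0,0,0,0,0,0.088]

```text
t: 6.75
tool_pos: [478.1, 74.6, 169.3]
tcp_rot: [0.993, 0.114, -0.001, 0.0]
wrist_force: [-0.6, 0.9, 0.1]
opening: 88.1
gripper_force: 0.0
```

```bash
cat >> h.py <<'E'
def layer(f,lo,hi,x0=498,y0=79,r=60):
    s,p,d=snap('wrist',f);K,T=cam('wrist',s);W=cloud(K,T,d)
    sel=(W[...,2]>lo)&(W[...,2]<hi)&(d>0)&(np.hypot(W[...,0]-x0,W[...,1]-y0)<r)
    q=W[sel]; rc=cv2.minAreaRect(q[:,:2].astype(np.float32))
    h=cv2.convexHull(q[:,:2].astype(np.float32)); mm=cv2.moments(h)
    print(len(q),'z',np.median(q[:,2]).round(1),'hullc',np.round([mm['m10']/mm['m00'],mm['m01']/mm['m00']],1),'rect',[np.round(x,1) for x in rc])
E
python3 -c "
from h import *
layer('w4',80,100); layer('w4b',52,70);layer('w4c',24,40)
go(498.3,79.3,71,13)"
```

```text
5534 z 88.8 hullc [497.9  79.4] rect [array([498.2,  79.5]), array([57.6, 50.1]), np.float64(12.3)]
1764 z 60.8 hullc [497.2  78.6] rect [array([497.2,  78.6]), array([58.2, 58.3]), np.float64(76.6)]
2907 z 30.8 hullc [498.1  79.8] rect [array([498. ,  79.7]), array([66.4, 88.1]), np.float64(89.2)]
t 6.9 pos [478.6  74.5 169.8] psi 13.1 open 87.7 | move mm [20.4 -0.2 98.8] rot [0.   0.04 0.07]
```

drive_tool:
  increments:
    - [0.01,0,0.01,0,0,0,0.088]
    - [0.01,0,0.02,0,0,0,0.088]
    - [0,0,0.03,0,0,0,0.088]
    - [0,0,0.025,0,0,0,0.08]
    - [0,0,0.01,0,0,0,0.07]
    - [0,0,0.004,0,0,0,0.064]
    - [0,0,0,0,0,0,0.062]
    - [0,0,0,0,0,0,0.062]

```text
t: 7.7
tool_pos: [498.9, 79.5, 72.0]
tcp_rot: [0.994, 0.114, 0.001, -0.0]
wrist_force: [0.4, 0.7, 0.3]
opening: 61.7
gripper_force: 0.0
```

```bash
python3 -c "
from h import *
go(498,79.4,71,12.5)"
```

```text
t 7.7 pos [498.9  79.5  72. ] psi 13.0 open 61.7 | move mm [-0.9 -0.1  1. ] rot [ 0.   -0.1   0.55]
```

drive_tool:
  increments:
    - [-0.001,0,0,0,0,0.5,0.058]
    - [0,0,0,0,0,0,0.054]
    - [0,0,0,0,0,0,0.05]
    - [0,0,0,0,0,0,0.045]
    - [0,0,0,0,0,0,0.045]
    - [0,0,0,0,0,0,0.045]
    - [0,0,-0.005,0,0,0,0.045]
    - [0,0,-0.02,0,0,0,0.045]
    - [0,0,-0.03,0,0,0,0.045]
    - [0,0,-0.02,0,0,0,0.045]

```text
t: 8.7
tool_pos: [497.4, 79.1, 147.6]
tcp_rot: [0.994, 0.109, 0.0, 0.0]
wrist_force: [0.9, -0.6, -1.0]
opening: 49.4
gripper_force: 30.0
```

```bash
python3 -c "
from h import *
go(530,290,150,-15)"
```

```text
t 8.7 pos [497.4  79.1 147.6] psi 12.5 open 49.4 | move mm [  77.6 -198.8   -2.3] rot [-0.   -0.04 27.55]
```

drive_tool:
  increments:
    - [0.0155,-0.04,0,0,0,0,0.045]
    - [0.0155,-0.04,0,0,0,0,0.045]
    - [0.0155,-0.04,0,0,0,0,0.045]
    - [0.0155,-0.04,0,0,0,0,0.045]
    - [0.0155,-0.039,0,0,0,0,0.045]
    - [0,0,0,0,0,7,0.045]
    - [0,0,0,0,0,7,0.045]
    - [0,0,0,0,0,7,0.045]
    - [0,0,0,0,0,6.5,0.045]
    - [0,0,0,0,0,0,0.045]

```text
t: 9.7
tool_pos: [529.2, 290.2, 146.0]
tcp_rot: [0.991, -0.13, -0.0, 0.0]
wrist_force: [-0.3, 0.8, -0.7]
opening: 49.3
gripper_force: 30.0
```

```bash
python3 - <<'E'
from h import *
s,p,d=snap('wrist','w5'); K,T=cam('wrist',s)
go(584,339,90,-15)
print(R.from_quat(s['tcp_rot']).as_matrix()[:,0])
hsv=cv2.cvtColor(p,cv2.COLOR_RGB2HSV)
m=((hsv[...,1]>90)&(hsv[...,0]<25)&(hsv[...,2]>40)).astype(np.uint8)
c,_=cv2.findContours(m,cv2.RETR_EXTERNAL,cv2.CHAIN_APPROX_NONE)
for k in c:
    if cv2.contourArea(k)<2000: continue
    w=ray(K,T,k[:,0],8)[:,:2].astype(np.float32);mm=cv2.moments(w)
    h=cv2.convexHull(w);a=cv2.approxPolyDP(h,6,True)[:,0]; e=np.roll(a,-1,0)-a
    print(k[:,0].min(0),k[:,0].max(0),cv2.contourArea(w),mm['m10']/mm['m00'],mm['m01']/mm['m00'],a.round().tolist(),np.hypot(*e.T).round(),(np.degrees(np.arctan2(e[:,1],e[:,0]))%60).round(1))
E
```

```text
t 9.75 pos [529.3 290.2 146.1] psi -14.8 open 49.8 | move mm [ 40.5 -61.2  56. ] rot [0.04 0.01 0.2 ]
[ 9.66126424e-01 -2.58069056e-01 -3.09539514e-04]
[227 390] [393 419] 4526.104587731883 314.00289908282974 309.168800859979 [[323.0, 404.0], [280.0, 246.0], [318.0, 248.0], [341.0, 334.0]] [163.  38.  89.  72.] [15.   2.  15.  44.8]
[143 200] [443 352] 18232.13831621385 448.7233549975162 295.0898265585332 [[418.0, 180.0], [500.0, 194.0], [510.0, 296.0], [503.0, 351.0], [476.0, 431.0], [403.0, 391.0], [378.0, 301.0]] [ 83. 102.  56.  84.  83.  94. 128.] [ 9.9 24.  37.1 49.  28.1 14.3 48.5]
[511 108] [559 236] 3235.551359818084 494.5254643177165 97.32885553548932 [[543.0, 113.0], [462.0, 116.0], [443.0, 100.0], [441.0, 84.0], [542.0, 80.0]] [ 81.  25.  16. 101.  34.] [58.3 38.7 24.6 57.4 28.5]
[149  86] [252 196] 4568.858879594132 584.4678747296304 339.93986299054535 [[625.0, 333.0], [611.0, 372.0], [574.0, 380.0], [544.0, 347.0], [557.0, 309.0], [596.0, 300.0]] [41. 38. 45. 41. 40. 43.] [49.1 47.6 47.2 49.6 47.7 48.4]
[149   0] [559 136] 14369.97132526082 618.2727014222244 208.23622396132734 [[684.0, 343.0], [611.0, 286.0], [546.0, 173.0], [592.0, 78.0], [614.0, 77.0]] [ 92. 131. 106.  21. 275.] [38.2 60.  56.3 58.3 15.2]
```

View pics/w5.png

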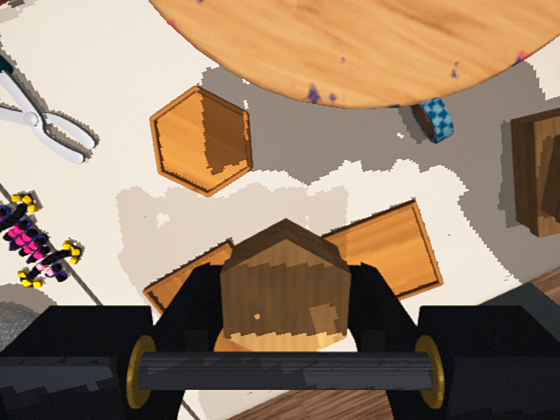

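The hex tray is clear at (200,140), and the hex box is held level at (286,285). I measure the tray at (584.5, 339.7) with its flats at 18.2°, so the tool yaw should be -11.8°.

drive_tool:
  increments:
    - [0.0205,-0.031,0,0,0,0,0.045]
    - [0.0205,-0.031,0.02,0,0,0,0.045]
    - [0,0,0.03,0,0,-3,0.045]
    - [0,0,0.035,0,0,0,0.045]
    - [0,0,0.03,0,0,0,0.045]
    - [0,0,0,0,0,0,0.045]
    - [0,0,0,0,0,0,0.045]
    - [0,0,0,0,0,0,0.045]

```text
t: 10.55
tool_pos: [586.7, 340.1, 33.3]
tcp_rot: [0.995, -0.104, 0.001, -0.001]
wrist_force: [0.1, -0.3, -0.7]
opening: 49.6
gripper_force: 30.0
```

```bash
python3 -c "
from h import *
go(584.5,339.7,14,-11.8)"
```

```text
t 10.55 pos [586.7 340.1  33.3] psi -11.9 open 49.6 | move mm [-2.1  0.9 19.3] rot [-0.13 -0.15 -0.12]
```

drive_tool:
  increments:
    - [-0.002,0.001,0.01,0,0,0,0.045]
    - [0,0,0.007,0,0,0,0.045]
    - [0,0,0.002,0,0,0,0.045]
    - [0,0,0,0,0,0,0.045]
    - [0,0,0,0,0,0,0.045]

```text
t: 11.05
tool_pos: [582.6, 339.0, 12.8]
tcp_rot: [0.995, -0.104, -0.0, 0.0]
wrist_force: [-2.6, -0.8, 5.4]
opening: 50.0
gripper_force: 30.0
```

drive_tool:
  increments:
    - [0,0,-0.0005,0,0,0,0.05]
    - [0,0,0,0,0,0,0.056]
    - [0,0,0,0,0,0,0.062]
    - [0,0,0,0,0,0,0.07]
    - [0,0,-0.02,0,0,0,0.075]
    - [0,0,-0.05,0,0,0,0.088]
    - [0,0,-0.05,0,0,0,0.088]
    - [0,0,-0.03,0,0,0,0.088]
    - [0,0,0,0,0,0,0.088]

```text
t: 11.95
tool_pos: [586.7, 340.5, 169.9]
tcp_rot: [0.995, -0.104, 0.005, -0.003]
wrist_force: [0.7, -0.1, -0.0]
opening: 88.0
gripper_force: 0.0
```

```bash
python3 -c "
from h import *
layer('w6',22,45,584,340,45)
go(480,74,150,-13.3)"
```

```text
3387 z 29.8 hullc [583.5 338.9] rect [array([583.6, 338.8]), array([49.7, 57.3]), np.float64(77.4)]
t 12.0 pos [584.9 339.8 166.8] psi -12.0 open 87.9 | move mm [-47.6 281.8  15.3] rot [-0.26 -0.29  1.33]
```

drive_tool:
  increments:
    - [-0.0068,0.0402,0,0,0,0,0.088]
    - [-0.0068,0.0402,0,0,0,0,0.088]
    - [-0.0068,0.0402,0,0,0,0,0.088]
    - [-0.0068,0.0402,0,0,0,0,0.088]
    - [-0.0068,0.0402,0,0,0,0,0.088]
    - [-0.0068,0.0402,0,0,0,0,0.088]
    - [-0.0068,0.0402,0.015,0,0,1.3,0.088]
    - [0,0,0,0,0,0,0.088]
    - [0,0,0,0,0,0,0.088]

```text
t: 12.9
tool_pos: [477.3, 72.6, 147.2]
tcp_rot: [0.993, -0.116, -0.001, 0.0]
wrist_force: [1.0, 0.4, 0.0]
opening: 87.9
gripper_force: 0.0
```

```bash
python3 -c "
from h import *
layer('w7',52,70);layer('w7b',24,40)
go(497.2,78.6,41,-13.3)"
```

```text
8002 z 60.8 hullc [497.5  78.6] rect [array([497.4,  78.5]), array([58.1, 58.1]), np.float64(76.6)]
3345 z 30.8 hullc [498.3  79.7] rect [array([498.2,  79.5]), array([66.7, 88.1]), np.float64(89.4)]
t 13.0 pos [478.7  74.8 147.6] psi -13.2 open 88.0 | move mm [ 17.1  -7.8 106.6] rot [-0.05 -0.01  0.14]
```

drive_tool:
  increments:
    - [0.009,-0.004,0.01,0,0,0,0.088]
    - [0.0084,-0.004,0.03,0,0,0,0.088]
    - [0,0,0.03,0,0,0,0.088]
    - [0,0,0.025,0,0,0,0.08]
    - [0,0,0.01,0,0,0,0.074]
    - [0,0,0,0,0,0,0.07]
    - [0,0,0,0,0,0,0.068]
    - [0,0,0,0,0,0,0.068]

```text
t: 13.8
tool_pos: [497.9, 77.7, 43.7]
tcp_rot: [0.993, -0.115, 0.001, -0.0]
wrist_force: [-0.2, 0.9, -1.1]
opening: 68.3
gripper_force: 0.0
```

```bash
python3 -c "
from h import *
go(497.4,78.6,41.5,-13.4)"
```

```text
t 13.8 pos [497.9  77.7  43.7] psi -13.2 open 68.3 | move mm [-0.7 -0.8  2.2] rot [-0.05 -0.12  0.17]
```

drive_tool:
  increments:
    - [-0.0007,-0.0008,0.002,0,0,0,0.065]
    - [0,0,0,0,0,0,0.062]
    - [0,0,0,0,0,0,0.058]
    - [0,0,0,0,0,0,0.053]
    - [0,0,0,0,0,0,0.053]
    - [0,0,0,0,0,0,0.053]
    - [0,0,-0.005,0,0,0,0.053]
    - [0,0,-0.02,0,0,0,0.053]
    - [0,0,-0.03,0,0,0,0.053]
    - [0,0,-0.02,0,0,0,0.053]

```text
t: 14.8
tool_pos: [496.6, 78.1, 117.1]
tcp_rot: [0.993, -0.116, 0.0, 0.0]
wrist_force: [1.0, 0.3, -0.3]
opening: 57.9
gripper_force: 30.0
```

```bash
python3 -c "
from h import *
go(445,215,110,8.2)"
```

```text
t 14.8 pos [496.6  78.1 117.1] psi -13.3 open 57.9 | move mm [ -81.7 -121.4    7. ] rot [  0.    -0.03 -21.47]
```

drive_tool:
  increments:
    - [-0.0195,-0.0328,0,0,0,0,0.053]
    - [-0.0195,-0.0327,0,0,0,0,0.053]
    - [-0.0195,-0.0327,0,0,0,0,0.053]
    - [-0.0195,-0.0327,0,0,0,0,0.053]
    - [0,0,0.01,0,0,-7,0.053]
    - [0,0,0.02,0,0,-7.5,0.053]
    - [0,0,0.02,0,0,-7,0.053]
    - [0,0,0,0,0,0,0.053]
    - [0,0,0,0,0,0,0.053]

```text
t: 15.7
tool_pos: [450.5, 223.2, 65.8]
tcp_rot: [0.998, 0.07, -0.0, 0.0]
wrist_force: [-0.0, 0.1, -0.5]
opening: 57.8
gripper_force: 30.0
```

```bash
python3 -c "
from h import *
snap('wrist','w8')
go(450.8,223.4,14,8.2)"
```

```text
t 15.75 pos [450.9 223.4  66.3] psi 8.1 open 58.4 | move mm [-0.1 -0.  52.3] rot [ 0.01 -0.03 -0.12]
```

View pics/w8.png

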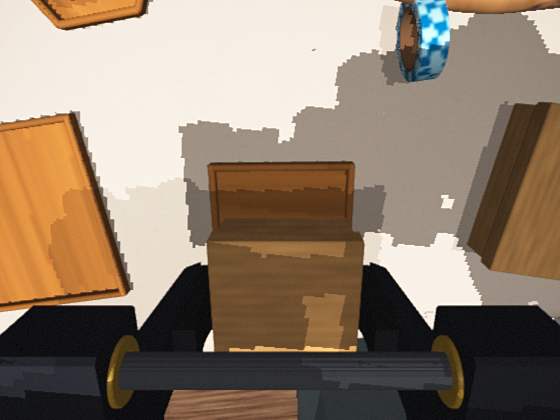

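The square box, spanning (208–362, 220), lines up with its tray, spanning (210–354, 163). Going down.

drive_tool:
  increments:
    - [0,0,0.02,0,0,0,0.053]
    - [0,0,0.02,0,0,0,0.053]
    - [0,0,0.01,0,0,0,0.053]
    - [0,0,0.002,0,0,0,0.053]
    - [0,0,0,0,0,0,0.053]
    - [0,0,0,0,0,0,0.053]

```text
t: 16.35
tool_pos: [451.1, 223.7, 14.5]
tcp_rot: [0.997, 0.072, 0.001, -0.0]
wrist_force: [1.1, 0.3, -0.8]
opening: 57.9
gripper_force: 30.0
```

drive_tool:
  increments:
    - [0,0,0.0015,0,0,0,0.053]
    - [0,0,0,0,0,0,0.056]
    - [0,0,0,0,0,0,0.06]
    - [0,0,0,0,0,0,0.066]
    - [0,0,0,0,0,0,0.074]
    - [0,0,-0.02,0,0,0,0.08]
    - [0,0,-0.04,0,0,0,0.088]
    - [0,0,-0.04,0,0,0,0.088]
    - [0,0,-0.03,0,0,0,0.088]
    - [0,0,0,0,0,0,0.088]

```text
t: 17.35
tool_pos: [452.7, 224.5, 145.7]
tcp_rot: [0.997, 0.072, 0.003, -0.002]
wrist_force: [1.2, 0.8, 1.1]
opening: 88.0
gripper_force: 0.0
```

```bash
python3 -c "
from h import *
layer('w9',22,45,451,223,50)
go(480,76,140,-0.5)"
```

```text
6199 z 31.8 hullc [451.5 223.8] rect [array([451.3, 223.9]), array([58.7, 58.2]), np.float64(8.1)]
t 17.4 pos [451.6 224.1 143.9] psi 8.2 open 87.8 | move mm [  6.8 150.7   3.7] rot [-0.1  -0.22  8.74]
```

Square box in. On to the oblong.

drive_tool:
  increments:
    - [0.002,0.038,0,0,0,0,0.088]
    - [0.002,0.038,0,0,0,0,0.088]
    - [0.002,0.038,0,0,0,0,0.088]
    - [0.001,0.037,0,0,0,4.4,0.088]
    - [0,0,0.004,0,0,4.4,0.088]
    - [0,0,0,0,0,0,0.088]
    - [0,0,0,0,0,0,0.088]

```text
t: 18.1
tool_pos: [478.4, 75.8, 137.3]
tcp_rot: [1.0, -0.003, -0.001, -0.0]
wrist_force: [0.4, 0.2, -0.1]
opening: 88.2
gripper_force: 0.0
```

```bash
python3 -c "
from h import *
layer('w10',24,45)
go(498.2,79.6,11,-0.6)"
```

```text
11889 z 30.8 hullc [498.1  79.8] rect [array([497.9,  79.9]), array([66.1, 88.4]), np.float64(89.2)]
t 18.15 pos [478.6  76.2 137.5] psi -0.3 open 88.0 | move mm [ 19.7  -3.4 126.5] rot [-0.02  0.08  0.25]
```

drive_tool:
  increments:
    - [0.01,-0.0018,0.02,0,0,0.4,0.088]
    - [0.0095,-0.0018,0.03,0,0,0,0.088]
    - [0,0,0.03,0,0,0,0.088]
    - [0,0,0.03,0,0,0,0.088]
    - [0,0,0.013,0,0,0,0.082]
    - [0,0,0,0,0,0,0.078]
    - [0,0,0,0,0,0,0.075]
    - [0,0,0,0,0,0,0.075]

```text
t: 18.95
tool_pos: [499.5, 78.8, 16.5]
tcp_rot: [1.0, -0.008, 0.001, -0.0]
wrist_force: [-0.4, -0.2, 1.0]
opening: 75.2
gripper_force: 0.0
```

```bash
python3 -c "
from h import *
go(498,79.8,11,-0.7)"
```

```text
t 18.95 pos [499.5  78.8  16.5] psi -0.9 open 75.2 | move mm [-1.5 -1.   5.4] rot [-0.02 -0.12 -0.22]
```

drive_tool:
  increments:
    - [-0.0015,-0.001,0.005,0,0,0,0.073]
    - [0,0,0,0,0,0,0.07]
    - [0,0,0,0,0,0,0.066]
    - [0,0,0,0,0,0,0.061]
    - [0,0,0,0,0,0,0.061]
    - [0,0,0,0,0,0,0.061]
    - [0,0,-0.005,0,0,0,0.061]
    - [0,0,-0.02,0,0,0,0.061]
    - [0,0,-0.04,0,0,0,0.061]
    - [0,0,-0.03,0,0,0,0.061]

```text
t: 19.95
tool_pos: [497.2, 79.3, 106.7]
tcp_rot: [1.0, -0.008, -0.0, 0.0]
wrist_force: [1.6, 0.6, 0.1]
opening: 65.6
gripper_force: 30.0
```

```bash
python3 -c "
from h import *
go(436.3,372,100,16.6)"
```

```text
t 19.95 pos [497.2  79.3 106.7] psi -1.0 open 65.6 | move mm [ -65.8 -291.6    6.6] rot [ 1.000e-02  0.000e+00 -1.757e+01]
```

drive_tool:
  increments:
    - [-0.0082,-0.0365,0,0,0,0,0.061]
    - [-0.0082,-0.0365,0,0,0,0,0.061]
    - [-0.0082,-0.0365,0,0,0,0,0.061]
    - [-0.0082,-0.0365,0,0,0,0,0.061]
    - [-0.0082,-0.0365,0,0,0,0,0.061]
    - [-0.0082,-0.0364,0,0,0,0,0.061]
    - [-0.0082,-0.0364,0,0,0,0,0.061]
    - [-0.0082,-0.0364,0,0,0,0,0.061]
    - [0,0,0,0,0,-6,0.061]
    - [0,0,0,0,0,-6,0.061]

```text
t: 20.95
tool_pos: [435.3, 374.0, 105.0]
tcp_rot: [0.995, 0.1, -0.0, -0.0]
wrist_force: [-1.0, -0.6, -0.6]
opening: 65.3
gripper_force: 30.0
```

drive_tool:
  increments:
    - [0,0,0.02,0,0,-5.6,0.061]
    - [0,0,0.02,0,0,0,0.061]
    - [0,0,0,0,0,0,0.061]
    - [0,0,0,0,0,0,0.061]

```text
t: 21.35
tool_pos: [436.4, 371.9, 65.2]
tcp_rot: [0.989, 0.145, -0.0, 0.0]
wrist_force: [-0.3, 0.9, -0.8]
opening: 65.6
gripper_force: 30.0
```

```bash
python3 -c "
from h import *
snap('wrist','w11')
go(436.3,372,15,16.6)"
```

```text
t 21.4 pos [436.8 372.3  65.8] psi 16.6 open 65.6 | move mm [-0.6  0.2 50.8] rot [-0.   -0.03  0.03]
```

View pics/w11.png

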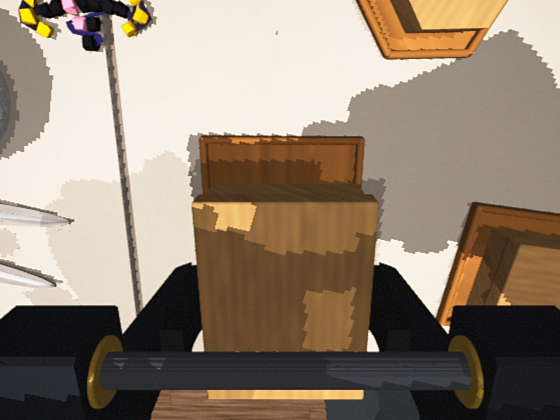

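The oblong box, spanning (192–378, 198), lines up with its tray, spanning (200–363, 137).

drive_tool:
  increments:
    - [0,0,0.02,0,0,0,0.061]
    - [0,0,0.018,0,0,0,0.061]
    - [0,0,0.01,0,0,0,0.061]
    - [0,0,0.002,0,0,0,0.061]
    - [0,0,0,0,0,0,0.061]
    - [0,0,0,0,0,0,0.061]

```text
t: 22.0
tool_pos: [437.0, 372.6, 16.0]
tcp_rot: [0.989, 0.145, 0.001, -0.0]
wrist_force: [0.0, -0.4, -1.6]
opening: 66.0
gripper_force: 30.0
```

drive_tool:
  increments:
    - [0,0,0.0015,0,0,0,0.061]
    - [0,0,0,0,0,0,0.064]
    - [0,0,0,0,0,0,0.068]
    - [0,0,0,0,0,0,0.074]
    - [0,0,0,0,0,0,0.082]
    - [0,0,0,0,0,0,0.085]
    - [0,0,-0.02,0,0,0,0.088]
    - [0,0,-0.04,0,0,0,0.088]
    - [0,0,-0.05,0,0,0,0.088]
    - [0,0,-0.05,0,0,0,0.088]

```text
t: 23.0
tool_pos: [436.1, 371.8, 175.1]
tcp_rot: [0.989, 0.145, -0.001, 0.0]
wrist_force: [1.2, 1.5, -0.1]
opening: 87.9
gripper_force: 0.0
```

drive_tool:
  increments:
    - [0,0,-0.03,0,0,0,0.088]
    - [0,0,0,0,0,0,0.088]
    - [0,0,0,0,0,0,0.088]
    - [0,0,0,0,0,0,0.088]

```text
t: 23.4
tool_pos: [435.5, 371.5, 202.2]
tcp_rot: [0.989, 0.145, -0.001, 0.001]
wrist_force: [-0.5, 0.7, -0.6]
opening: 87.9
gripper_force: 0.0
```

```bash
python3 -c "
from h import *
layer('w12',24,45,436,372,65)
snap('scene','s2');print(bot.observe()['t'])"
```

```text
7638 z 33.8 hullc [437.5 372.7] rect [array([437.5, 372.7]), array([87.9, 66. ]), np.float64(16.8)]
23.5
```

View pics/s2.png

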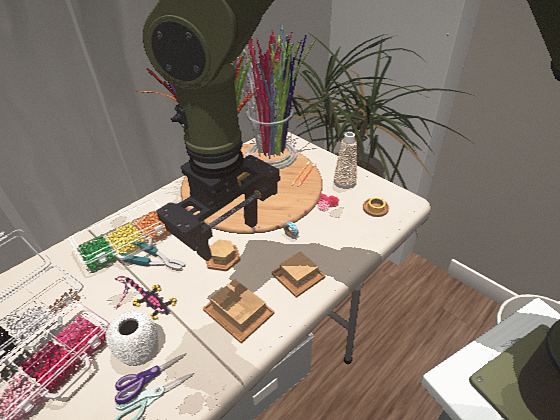

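The scene view shows all four things flat in their own trays: the oblong at (238,305), square (299,270), hex (223,253) and roll (376,205). The cone is standing at (347,160) and the gripper is clear.

```bash
python3 -c "
from h import *
print(bot.hand_in())"
```

```text
the job is handed in; nothing more can be done
None
```

I took the pile apart from the top down and laid the roll and all three boxes flat in their own trays; the cone is still standing, nothing was tipped, and I handed the job in at about 23.5 s.

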